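# Complete the round tub of stain bottles

### The arm

A 6-joint arm with a two-finger parallel gripper is mounted at the origin on the work surface. World frame = base frame: x ahead of the robot, y to its left, z up, the work surface at z = 0. Lengths are in m, angles in degrees, forces in N, time in s.
With the tool pointing down it reaches from about 0.35 to 0.975 m from the base axis. Payload 7.1 kg.
Tool frame: the origin (TCP) lies midway between the tips of the shut fingers; the grasp point (between the pads) lies 19 mm behind it; z points along the fingers, y is the direction in which the jaws open and shut (so a half turn about z gives the same grasp; the last joint's range is limited). The gripper opens to 88 mm and grips with 3 to 60 N. Pads are 20 mm wide; open, the fingers measure 115 mm over their backs; the gripper's body (75 mm by 178 mm) begins 61 mm behind the grasp point.
Start: joints at [70.302, 24.242, 93.386, -0, 62.372, -1.089], TCP at [0.199, 0.592, 0.223] pointing down, gripper open.
Joint ranges: [-172.04, 172.04], [-51.8, 120.97], [4.93, 147.93], [-75.15, 255.16], [6.16, 154.13], [-145.62, 145.62]. Speed limits (degrees/s): [136.94, 136.94, 172.46, 180, 180, 180].

### API

Orientations are given as a 3x3 rotation matrix whose columns are the frame's x, y, z axes.
In Python, from workcell import bot gives the robot as it stands. The module is installed in compiled form; this text tells all that it offers.
- The arm moves only by the tool apply_moves, never from a script. Its argument "commands" is one flat list of numbers, 5 for each row, row after row: the closure, from 0 (fully open) to 1 (shut), then the shift along the tool's x, y, z in m, then the turn about the tool's z in degrees. A call has 1 to 10 rows; each row is the pose to reach, as a shift and turn from the pose measured when the call began, along the tool's axes at that moment; what a row does not reach only later rows make up. A row lasts 1/10 s, in which the tool goes at most 50 mm and 8.59 degrees, less where a joint would pass 70% of its speed; a pose out of reach is approached as far as the arm can. A call with a gripper value outside its range is refused whole. The fingers move at their own pace and stop on an object; "squeeze" is the grip in N (left out, the last holds). Time passes only in rows, so rows that repeat a pose let the fingers close. It gives the time, the measured TCP pose, the force and the opening at its end, in the units of the state.
- bot.get_state(): the state, without advancing time (a new reading comes with each control period).
- bot.capture(name): name is "scene" or "top" or "wrist"; returns a dict with "frame" (384x512x3 uint8, blue, green, red), "range_z" (384x512 float32, m along the optical axis (not along the pixel's ray), 0 where there is no reading), "vfov" (degrees; the focal length in pixels is half the picture's height over the tangent of half this angle, whatever the lens; pixels are square), "cx", "cy" (the principal point, pixels), "R" (3x3) and "t" (3): a world point X has camera coordinates R X + t; the wrist camera has in their place "hand_eye" (4x4, takes a point from camera to tool coordinates, whose origin is the TCP and whose axes are the flange's). Camera axes: x right, y down, z forward; pixel columns grow to the right and rows downward; lengths in m; the calibration is good to about 2 mm. The wrist camera is an equidistant fisheye: a pixel r from the principal point sees the ray r / f radians off the axis. A picture is of the moment at which its call begins: read the wrist's pose just before it.
- bot.close_job(): hands the job in, once; it reports no verdict.
Trained networks look in a picture, given as the dict that the camera call returned (one of the last four; its "shot" number tells which), for a name from the list of things; names that differ only in an ending like _2 or _b are one class to them, and where a whole thing is asked for, a point or a joint stands for the part that bears it (a point fixed in the world has none). Each returns a list of dicts, best first, with "p" (0 to 1); they miss things now and then, are a little off and sometimes report something else, mostly with a low value. They report only what shows in the picture. A call takes as long as a camera call.
- bot.look_for(picture, name): "rect" ([centre column, centre row, width, height] in pixels, round what is visible of it).
- bot.spot_point(picture, name): "uv" ([column, row] in pixels: a listed point, or the origin of a listed thing).
The state is a dict: "time": time; "q": joint angles; "dq": joint speeds; "joint_efforts": joint torques, N m; "eef_pos": TCP position; "eef_rot": TCP orientation; "contact_force": force on the tool from outside, world axes, zero at the start; "ft_torque": the same for the moment, N m; "finger_gap": finger opening in m.
Only numpy, scipy, OpenCV 4.12 (cv2) and the standard library are available. Lean on these libraries where they do the work, as an engineer would, in place of code of your own. Each camera call takes 0.05 s, during which the arm holds its last target.

### The job

The round white tub holds seven stain bottles, one in the middle and six around it, but two places are empty. Take the two blue-capped bottles from the green tray and stand one in each empty place, upright on the tub's floor; set them down gently, do not drop them in.

Things in the scene. Friction and masses are not known exactly. Their poses are not given: they have to be found in the camera images.
- blue_a_center (a point): First amber stain bottle with a BLUE cap, upright on the green tray among a red- and a yellow-capped one, 75 mm or more apart. Round: body d 40 mm to 55 mm high, shoulder to 63, rigid straight cap d 24 from 63 to 108 mm (the top); 80-160 g. Point: on its axis, half-way up, 54 mm above its underside, so the cap spans 9 to 54 mm above it; z up. Either bottle fits either place.
- blue_b_center (a point): Second amber stain bottle with a BLUE cap, upright on the green tray among a red- and a yellow-capped one, 75 mm or more apart. Round: body d 40 mm to 55 mm high, shoulder to 63, rigid straight cap d 24 from 63 to 108 mm (the top); 80-160 g. Point: on its axis, half-way up, 54 mm above its underside, so the cap spans 9 to 54 mm above it; z up. Either bottle fits either place.
- gap_a (a point): First empty place in the fixed white round tub: its centre, on the inner floor, 5 mm above the work surface. Tub d 164 mm outside, 156 inside, rim 50 mm above the work surface, any yaw. Hexagon: six places 52 mm round a middle one. x axis points outward, z up; fingers that close along y clear the neighbouring caps.
- gap_b (a point): Second empty place, on the tub's floor, opposite the first, 104 mm from it. x axis points to the tub's middle, z up; fingers that close along y clear the neighbouring caps. The other five places hold loose blue-capped bottles like those on the tray, tops 113 mm above the work surface.

How it is judged:
By the outcome, as a careful person would: the job done as asked, in the order asked, and still so for the second after the job is handed in, with the robot touching nothing.
It also fails if it takes over 54 s, if anything falls off the work surface, if the arm or the gripper's body presses on something with over 40 N, if the wrist force passes 120 N, or if a joint passes its speed limit or range.

## Working session

There is one attempt and no reset: what is moved stays moved. The work goes in short steps, Python scripts to look and compute and a tool call to move; the robot and the scene stay as the last step left them, time stands still between calls to the robot, and variables do not carry over. Pictures are saved under pics/ and viewed, and the job is handed in when it is done.

Besides the shell and the picture viewer there is one more tool, called after "Emit:" as a command line: name --argument value ..., lists and objects as JSON in quotes. apply_moves: Moves the arm, as the interface text tells. Its arguments: {"type":"object","properties":{"commands":{"type":"array","items":{"type":"number"}},"squeeze":{"type":"number"}},"required":["commands"]}

```bash
mkdir -p pics
cat > h.py <<'E'
import numpy as np, cv2
from workcell import bot
def foc(p): return p["frame"].shape[0]/2/np.tan(np.radians(p["vfov"])/2)
def world(p,u,v,z):
    f=foc(p); d=np.array([(u-p["cx"])/f,(v-p["cy"])/f,1.])
    R=np.array(p["R"]);t=np.array(p["t"]); C=-R.T@t; D=R.T@d
    return C+D*(z-C[2])/D[2]
def cloud(p):
    f=foc(p); Z=p["range_z"]; v,u=np.mgrid[:Z.shape[0],:Z.shape[1]]
    P=np.stack([(u-p["cx"])/f*Z,(v-p["cy"])/f*Z,Z],-1)
    return (P-np.array(p["t"]))@np.array(p["R"])
E
python3 - <<'E'
from h import *
s=bot.get_state(); print(s["time"],s["eef_pos"],s["eef_rot"],s["finger_gap"])
for n in("top","scene"):
    p=bot.capture(n); cv2.imwrite(f"pics/{n}1.png",p["frame"]); print(n,p["vfov"],p["cx"],p["cy"],p["R"],p["t"])
    for k in("blue_a_center","gap_a"):
        print(k,[(np.round(d["uv"]),round(d["p"],2)) for d in bot.spot_point(p,k)])
    np.savez(f"{n}.npz",**{k:p[k] for k in("frame","range_z","vfov","cx","cy","R","t")})
E
```

```text
0.0 [0.19924429 0.59179822 0.22192168] [[-9.47709406e-01  3.19134166e-01 -5.15178161e-04]
 [ 3.19134580e-01  9.47708323e-01 -1.43308283e-03]
 [ 3.08929370e-05 -1.52255724e-03 -9.99998840e-01]] 0.08798492912044556
top 57.692879436866434 252.56799455337722 194.44876834879238 [[-0.04499382 -0.99898121  0.00347869]
 [-0.97890831  0.04339456 -0.19963826]
 [ 0.19928391 -0.01238781 -0.97986349]] [0.04183545 0.53678365 0.76655186]
blue_a_center [(array([176., 201.]), 0.57)]
gap_a [(array([351., 218.]), 0.74), (array([310., 208.]), 0.6)]
scene 43.23378944367765 261.22559026190834 186.4123108343524 [[-5.32778793e-01  8.46254483e-01 -3.28665055e-04]
 [ 5.24763644e-01  3.30072171e-01 -7.84649909e-01]
 [-6.63905020e-01 -4.18217304e-01 -6.19939039e-01]] [ 0.25137641 -0.23695468  1.53459799]
blue_a_center [(array([318., 214.]), 0.6)]
gap_a [(array([188., 164.]), 0.86), (array([211., 182.]), 0.6)]
```

Run:
```python
import cv2
for n in("top","scene"):
    i=cv2.imread(f"pics/{n}1.png"); cv2.imwrite(f"pics/{n}1b.png",cv2.resize(i,(768,576)))
```

```text
(no output)
```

View pics/top1b.png

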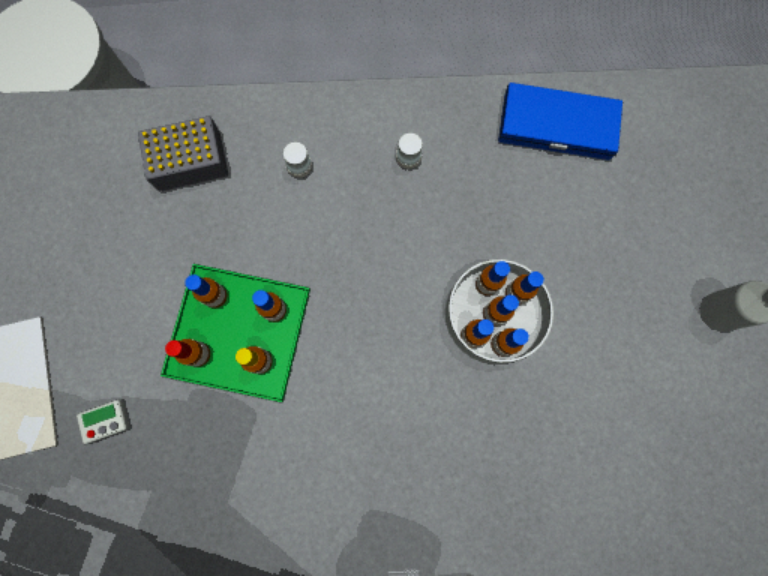

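View pics/scene1b.png

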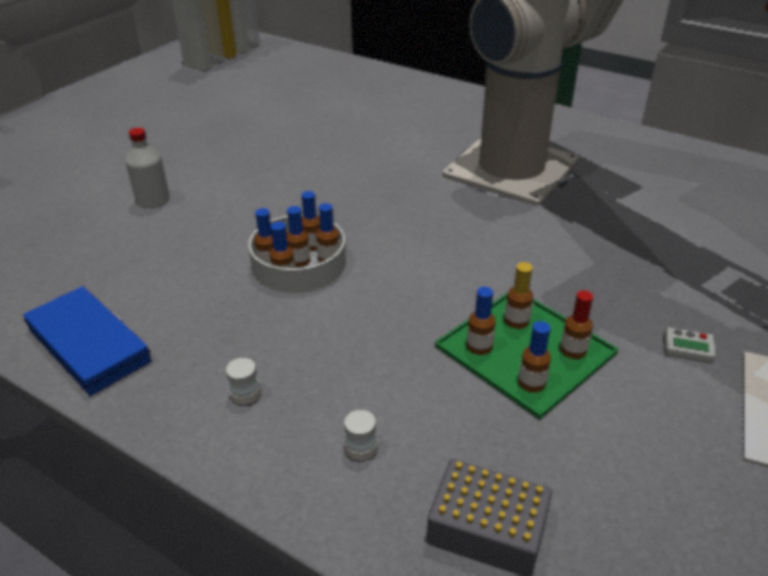

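The top view shows blue caps on the tray at about (195,284) and (262,298) in the enlarged picture. The tub is at (500,311), with empty places to its left (~465,297) and right (~535,322). Next I'll measure the caps and the tub.

```bash
cat > meas.py <<'E'
from h import *
for n in("top","scene"):
    p=dict(np.load(f"{n}.npz")); W=cloud(p); hsv=cv2.cvtColor(p["frame"],cv2.COLOR_BGR2HSV)
    m=((hsv[...,0]>105)&(hsv[...,0]<130)&(hsv[...,1]>150)&(hsv[...,2]>60)).astype(np.uint8)
    k,l,st,c=cv2.connectedComponentsWithStats(m)
    print(n)
    for i in range(1,k):
        if 15<st[i,4]<800:
            w=W[(l==i)&(p["range_z"]>0)]; 
            if len(w)<5: continue
            zt=np.percentile(w[:,2],95); t=w[w[:,2]>zt-.006]
            print(st[i,4],np.round(c[i],1),"ztop",round(zt,4),"top",np.round(t.mean(0),4),len(t))
    # tub rim: points with z .044-.054, near tub
    rim=(W[...,2]>.044)&(W[...,2]<.055)&(W[...,0]>.2)&(W[...,0]<.8)&(hsv[...,1]<60)&(hsv[...,2]>100)
    kk,ll,ss,cc=cv2.connectedComponentsWithStats(rim.astype(np.uint8),connectivity=8)
    w=W[rim]; print("rim",len(w),np.median(w,0))
    from scipy.optimize import least_squares
    c0=np.array([.55,-.13])if 0 else np.median(w[:,:2],0)
    for _ in range(4):
        r=np.hypot(*(w[:,:2]-c0).T); s=w[abs(r-.080)<.02]
        f=least_squares(lambda x:np.hypot(*(s[:,:2]-x).T)-.080,c0,loss="soft_l1",f_scale=.002); c0=f.x
    print("tub",c0,len(s),np.std(f.fun))
    wk=W[(p["range_z"]>0)&(abs(W[...,0]-.5)<.1)&(abs(W[...,1]-.05)<.04)]; print("table z",np.median(wk[:,2]))
E
python3 meas.py
```

```text
top
81 [348.4  95.6] ztop 0.0175 top [ 0.8011 -0.2464  0.0149] 37
72 [390.8 102.6] ztop 0.0165 top [ 0.7767 -0.3566  0.0142] 32
128 [332.8 180.5] ztop 0.1151 top [ 0.5531 -0.1624  0.1132] 89
130 [355.  187.4] ztop 0.1156 top [ 0.5355 -0.2101  0.1134] 88
133 [130.8 189.6] ztop 0.1143 top [0.5526 0.289  0.1124] 83
122 [174.8 199.8] ztop 0.1143 top [0.5247 0.191  0.1125] 86
124 [338.6 202.4] ztop 0.1153 top [ 0.5024 -0.1701  0.1132] 92
120 [322.2 218.8] ztop 0.115 top [ 0.4677 -0.1309  0.1132] 93
121 [344.9 225. ] ztop 0.1151 top [ 0.452  -0.1793  0.1134] 93
rim 680 [ 0.57943943 -0.09312085  0.05198685]
tub [ 0.57352886 -0.08672059] 57 0.011634438510865937
table z 0.00048703580699363297
scene
111 [205.4 135.9] ztop 0.1138 top [ 0.4582 -0.1782  0.1119] 35
123 [217.  144.2] ztop 0.1139 top [ 0.4735 -0.1299  0.1123] 40
279 [180.7 152.1] ztop 0.1137 top [ 0.55   -0.1835  0.1119] 99
126 [196.  146.2] ztop 0.1135 top [ 0.5081 -0.1687  0.1121] 41
167 [322.3 201.1] ztop 0.1126 top [0.5305 0.1927 0.1109] 61
192 [359.5 224.8] ztop 0.1125 top [0.5585 0.2902 0.1107] 78
17 [ 97.1 239.5] ztop 0.0156 top [ 0.822  -0.207   0.0131] 12
25 [ 84.8 246.7] ztop 0.0156 top [ 0.8498 -0.2131  0.0121] 18
rim 584 [ 0.77419058 -0.02722342  0.0531271 ]
tub [ 0.77419058 -0.02722342] 0 nan
table z -0.00034872792978669437
  ret = _var(a, axis=axis, dtype=dtype, out=out, ddof=ddof,
  arrmean = um.true_divide(arrmean, div, out=arrmean,
  ret = ret.dtype.type(ret / rcount)
```

```bash
cat >> h.py <<'E'
def shift(target,yaw_y=None):
    s=bot.get_state(); R=np.array(s["eef_rot"]); d=R.T@(np.array(target)-s["eef_pos"])
    y=np.degrees(np.arctan2(R[1,1],R[0,1])); print("t",s["time"],"pos",np.round(s["eef_pos"],4),"yaw_y",round(y,2),"shift",np.round(d,4),"F",np.round(s["contact_force"],1),"gap",round(s["finger_gap"],4))
    if yaw_y is not None: print("turn", -(yaw_y-y))
def wcloud(p,s):
    Z=p["range_z"]; f=foc(p); v,u=np.mgrid[:Z.shape[0],:Z.shape[1]]
    dx=u-p["cx"];dy=v-p["cy"];r=np.hypot(dx,dy)+1e-9;th=r/f
    k=np.tan(np.minimum(th,1.5))/r
    P=np.stack([dx*k*Z,dy*k*Z,Z],-1); H=np.array(p["hand_eye"])
    T=P@H[:3,:3].T+H[:3,3]
    W=T@np.array(s["eef_rot"]).T+s["eef_pos"]; W[(Z<=0)|(th>1.45)]=np.nan
    return W
E
python3 - <<'E'
from h import *
shift([.53,.22,.25],-20)
E
```

```text
t 0.3 pos [0.1994 0.5921 0.2224] yaw_y 71.39 shift [-0.4321 -0.2472 -0.0275] F [ 0.4  0.1 -0.4] gap 0.0881
turn 91.39233347008182
```

Emit:
apply_moves --commands '[0.3,-0.043,-0.025,-0.028,8.5,0.3,-0.086,-0.05,-0.028,17,0.3,-0.13,-0.074,-0.028,25.5,0.3,-0.173,-0.099,-0.028,34,0.3,-0.216,-0.124,-0.028,42.5,0.3,-0.26,-0.149,-0.028,51,0.3,-0.303,-0.173,-0.028,59.5,0.3,-0.346,-0.198,-0.028,68,0.3,-0.39,-0.223,-0.028,76.5,0.3,-0.432,-0.247,-0.028,85]'

```text
time: 1.3
eef_pos: [0.5283, 0.2215, 0.2507]
eef_rot: [[0.241, 0.97, 0.0], [0.97, -0.241, -0.0], [-0.0, 0.0, -1.0]]
contact_force: [1.4, 0.4, -0.8]
finger_gap: 0.0612
```

Run:
```python
from h import *
shift([.53,.22,.25],-20)
print(bot.get_state()["q"])
```

```text
t 1.3 pos [0.5283 0.2215 0.2507] yaw_y -13.96 shift [-0.0011  0.002   0.0007] F [ 1.4  0.4 -0.8] gap 0.0612
turn 6.036516671688133
[ 2.15680328e+01  1.80619268e+01  9.86787797e+01 -2.02012396e-02
  6.32582447e+01  3.55406073e+01]
```

Emit:
apply_moves --commands '[0.3,-0.001,0.002,0,6,0.3,-0.001,0.002,0,6,0.3,-0.001,0.002,0,6]'

```text
time: 1.6
eef_pos: [0.5297, 0.2202, 0.2506]
eef_rot: [[0.339, 0.941, -0.0], [0.941, -0.339, -0.0], [-0.0, -0.0, -1.0]]
contact_force: [-0.9, -0.2, 0.2]
finger_gap: 0.0619
```

```bash
cat > wm.py <<'E'
import sys
from h import *
s=bot.get_state(); p=bot.capture("wrist"); n=sys.argv[1]
cv2.imwrite(f"pics/{n}.png",p["frame"]); W=wcloud(p,s)
np.savez(n+".npz",W=W,frame=p["frame"])
hsv=cv2.cvtColor(p["frame"],cv2.COLOR_BGR2HSV)
m=((hsv[...,0]>100)&(hsv[...,0]<132)&(hsv[...,1]>130)&(hsv[...,2]>50)).astype(np.uint8)
k,l,st,c=cv2.connectedComponentsWithStats(m)
print("pos",s["eef_pos"],"vfov",p["vfov"],p["cx"],p["cy"])
for i in range(1,k):
    if st[i,4]>40:
        w=W[(l==i)]; w=w[np.isfinite(w[:,2])]
        if len(w)<9: continue
        zt=np.percentile(w[:,2],90); t=w[w[:,2]>zt-.003]
        (cc,r)=cv2.minEnclosingCircle(t[:,:2].astype(np.float32)*1000)
        print(st[i,4],np.round(c[i]),"ztop",round(zt,4),"mean",np.round(t[:,:2].mean(0),4),"circ",np.round(cc,1),round(r,1))
E
python3 wm.py w1
```

```text
pos [0.52967009 0.2202247  0.25058366] vfov 65.70646984690485 253.41464231076668 194.4075336783336
401 [253. 114.] ztop 0.1127 mean [0.5535 0.2887] circ [553.4 288.5] 11.4
503 [260. 207.] ztop 0.1126 mean [0.5262 0.191 ] circ [525.8 190.7] 11.9
```

View pics/w1.png

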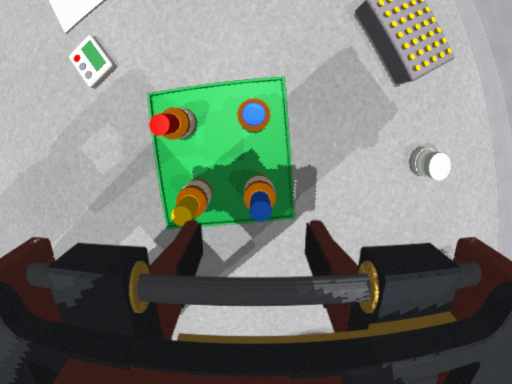

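The wrist view shows blue caps at (253,114) and (260,207), which gives A at (0.526,0.191) and B at (0.5535,0.2886). The fitted cap radius is 12 mm, as specified. I'll look at the tub from above before grasping.

Run:
```python
from h import *
shift([.485,-.226,.25],-20)
```

```text
t 1.65 pos [0.5294 0.2207 0.2506] yaw_y -19.76 shift [-0.4354  0.1092  0.0007] F [ 0.2 -0.2  0.9] gap 0.0611
turn 0.23503330774073916
```

Emit:
apply_moves --commands '[0.3,-0.045,0.011,0,0,0.3,-0.09,0.022,0,0,0.3,-0.135,0.034,0,0,0.3,-0.18,0.045,0,0,0.3,-0.225,0.056,0,0,0.3,-0.27,0.067,0,0,0.3,-0.315,0.079,0,0,0.3,-0.36,0.09,0,0,0.3,-0.4,0.1,0,0,0.3,-0.435,0.109,0,0]'

```text
time: 2.65
eef_pos: [0.4847, -0.2263, 0.251]
eef_rot: [[0.335, 0.942, 0.0], [0.942, -0.335, -0.0], [-0.0, 0.0, -1.0]]
contact_force: [1.0, -0.1, 0.0]
finger_gap: 0.0616
```

Emit:
apply_moves --commands '[0.3,0,0,0,0,0.3,0,0,0,0]'

```text
time: 2.85
eef_pos: [0.4846, -0.2256, 0.2509]
eef_rot: [[0.334, 0.943, -0.0], [0.943, -0.334, 0.0], [0.0, -0.0, -1.0]]
contact_force: [-0.3, 0.1, 0.2]
finger_gap: 0.0614
```

```bash
python3 wm.py w2
python3 - <<'E'
from h import *
from scipy.optimize import least_squares
d=np.load("w2.npz"); W=d["W"]; w=W[np.isfinite(W[...,2])]
w=w[(np.abs(w[:,2]-.050)<.004)]; c=np.array([.503,-.17])
for _ in range(4):
    r=np.hypot(*(w[:,:2]-c).T); s=w[abs(r-.08)<.010]; c=least_squares(lambda x:np.hypot(*(s[:,:2]-x).T)-.080,c,loss="soft_l1",f_scale=.002).x
print("tub",c,len(s),np.std(np.hypot(*(s[:,:2]-c).T)))
E
```

```text
pos [ 0.48464945 -0.22558818  0.25091257] vfov 65.70646984690485 253.41464231076668 194.4075336783336
6209 [473. 152.] ztop 0.0355 mean [ 0.8348 -0.3103] circ [ 837.1 -314. ] 108.7
458 [210. 106.] ztop 0.1137 mean [ 0.4685 -0.1334] circ [ 468.3 -133.5] 11.7
459 [298. 106.] ztop 0.1136 mean [ 0.5538 -0.1644] circ [ 554.2 -164.5] 11.9
394 [254. 130.] ztop 0.1136 mean [ 0.5031 -0.1725] circ [ 503.1 -172.6] 11.4
462 [212. 154.] ztop 0.1134 mean [ 0.453  -0.1816] circ [ 453.1 -181.8] 11.6
465 [296. 155.] ztop 0.1135 mean [ 0.5361 -0.2121] circ [ 536.1 -212. ] 11.8
tub [ 0.50294347 -0.17293813] 1415 0.0012671972525084214
```

View pics/w2.png

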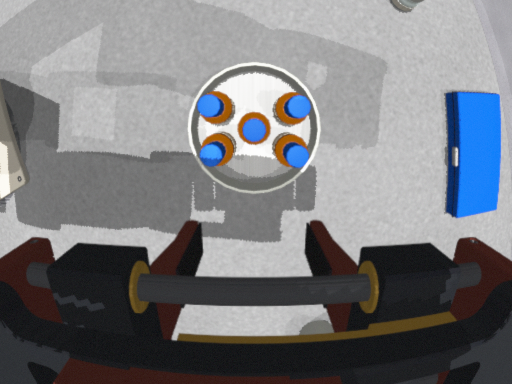

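The tub is centred at (254,128) in the picture, or (0.503,-0.1727) in the world, and the rim fit agrees with the middle cap to 0.2 mm. The places are at a phase of 10.2°, so the empty ones are G1 = (0.5206,-0.1238) and G2 = (0.4854,-0.2217). The finger axis is already aligned with them. Next is bottle A.

Run:
```python
from h import *
shift([.526,.191,.16],-19.8)
```

```text
t 2.9 pos [ 0.4847 -0.2249  0.2509] yaw_y -19.44 shift [ 0.4059 -0.0995  0.0909] F [-0.2  0.1  0.1] gap 0.0613
turn 0.35602987333024316
```

Emit:
apply_moves --commands '[0.3,0.045,-0.011,0,0.3,0.3,0.09,-0.022,0,0.3,0.3,0.135,-0.033,0,0.3,0.3,0.18,-0.044,0,0.3,0.3,0.225,-0.055,0,0.3,0.3,0.27,-0.066,0,0.3,0.3,0.315,-0.077,0.0,0.3,0.3,0.36,-0.088,0.03,0.3,0.3,0.406,-0.0995,0.06,0.3,0.3,0.406,-0.0995,0.09,0.3]'

```text
time: 3.9
eef_pos: [0.5261, 0.1972, 0.1614]
eef_rot: [[0.331, 0.943, 0.004], [0.943, -0.331, 0.002], [0.004, 0.003, -1.0]]
contact_force: [0.5, -0.8, -0.2]
finger_gap: 0.0614
```

Emit:
apply_moves --commands '[0.3,0,0,0,0,0.3,0,0,0,0]'

```text
time: 4.1
eef_pos: [0.5249, 0.1987, 0.1616]
eef_rot: [[0.328, 0.945, 0.002], [0.945, -0.328, 0.002], [0.003, 0.001, -1.0]]
contact_force: [1.0, -0.4, -0.1]
finger_gap: 0.0617
```

Run:
```python
from h import *
shift([.526,.191,.073],-19.8)
```

```text
t 4.1 pos [0.5249 0.1987 0.1616] yaw_y -19.16 shift [-0.0072  0.0034  0.0886] F [ 1.  -0.4 -0.1] gap 0.0617
turn 0.6416952218795515
```

Emit:
apply_moves --commands '[0.3,-0.007,0.0035,0,0.6,0.3,-0.007,0.0035,0,0.6,0.3,-0.007,0.0035,0.025,0.6,0.3,-0.007,0.0035,0.05,0.6,0.3,-0.007,0.0035,0.07,0.6,0.3,-0.007,0.0035,0.0885,0.6,0.3,-0.007,0.0035,0.0885,0.6,0.3,-0.007,0.0035,0.0885,0.6]'

```text
time: 4.9
eef_pos: [0.5268, 0.1905, 0.0741]
eef_rot: [[0.339, 0.941, 0.003], [0.941, -0.339, 0.002], [0.003, 0.002, -1.0]]
contact_force: [0.4, 0.6, 0.6]
finger_gap: 0.0616
```

Run:
```python
from h import *
shift([.526,.191,.073],-19.8)
```

```text
t 4.9 pos [0.5268 0.1905 0.0741] yaw_y -19.83 shift [ 0.0001 -0.001   0.0011] F [0.4 0.6 0.6] gap 0.0616
turn -0.02910536240226591
```

Position is good, so I'll close gently and lift a little.

Emit:
apply_moves --commands '[0.5,0,-0.001,0.001,0,0.65,0,-0.001,0.001,0,0.75,0,-0.001,0.001,0,0.85,0,-0.001,0.001,0,1,0,-0.001,0.001,0,1,0,-0.001,0.001,0,1,0,-0.001,0.001,0,1,0,-0.001,0.001,0]' --squeeze 20

```text
time: 5.7
eef_pos: [0.526, 0.191, 0.0733]
eef_rot: [[0.339, 0.941, 0.003], [0.941, -0.339, 0.003], [0.004, 0.002, -1.0]]
contact_force: [-0.0, -0.0, 2.6]
finger_gap: 0.0237
```

Run:
```python
from h import *
shift([.526,.191,.24],-19.8)
```

```text
t 5.7 pos [0.526  0.191  0.0733] yaw_y -19.83 shift [ 0.0006  0.0003 -0.1667] F [-0.  -0.   2.6] gap 0.0237
turn -0.02775244267668242
```

Emit:
apply_moves --commands '[1,0,0,-0.02,0,1,0,0,-0.055,0,1,0,0,-0.09,0,1,0,0,-0.125,0,1,0,0,-0.15,0,1,0,0,-0.165,0,1,0,0,-0.165,0]'

```text
time: 6.4
eef_pos: [0.5266, 0.191, 0.2403]
eef_rot: [[0.339, 0.941, 0.007], [0.941, -0.339, 0.004], [0.006, 0.005, -1.0]]
contact_force: [0.3, 0.5, -1.4]
finger_gap: 0.024
```

Run:
```python
from h import *
shift([.5206,-.1238,.235],-19.8)
```

```text
t 6.4 pos [0.5266 0.191  0.2403] yaw_y -19.82 shift [-0.2982  0.1011  0.0041] F [ 0.3  0.5 -1.4] gap 0.024
turn -0.02375872051440453
```

Emit:
apply_moves --commands '[1,-0.02,0.007,0,0,1,-0.055,0.018,0,0,1,-0.095,0.032,0,0,1,-0.135,0.046,0,0,1,-0.175,0.06,0,0,1,-0.215,0.073,0,0,1,-0.25,0.085,0,0,1,-0.28,0.095,0,0,1,-0.298,0.101,0,0,1,-0.298,0.101,0,0]'

```text
time: 7.4
eef_pos: [0.5196, -0.1256, 0.2375]
eef_rot: [[0.342, 0.94, 0.005], [0.94, -0.342, 0.004], [0.005, 0.003, -1.0]]
contact_force: [-0.3, 0.6, -0.4]
finger_gap: 0.0237
```

```bash
python3 wm.py w3
python3 - <<'E'
from h import *
shift([.5206,-.1238,.235],-19.8)
E
```

```text
pos [ 0.51963124 -0.1255558   0.23751367] vfov 65.70646984690485 253.41464231076668 194.4075336783336
4629 [470. 201.] ztop 0.0355 mean [ 0.8391 -0.2808] circ [ 728.6 -251.3] 194.1
564 [211. 207.] ztop 0.1135 mean [ 0.4692 -0.1326] circ [ 468.9 -132.8] 11.5
572 [296. 207.] ztop 0.1134 mean [ 0.5539 -0.1638] circ [ 554.  -164.2] 11.6
2500 [254. 251.] ztop 0.2765 mean [ 0.5199 -0.1226] circ [ 519.  -125.2] 12.0
41 [298. 240.] ztop 0.1039 mean [ 0.5456 -0.2056] circ [ 545.5 -205.3] 2.1
t 7.45 pos [ 0.5197 -0.1243  0.2376] yaw_y -19.96 shift [0.0008 0.0007 0.0026] F [ 0.9  0.4 -1.4] gap 0.0236
turn -0.15637196594612135
```

View pics/w3.png

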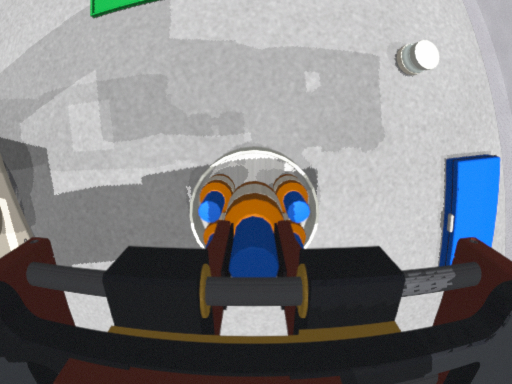

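The bottle is held centred, with its cap at (254,251) between the two neighbouring caps. I'll descend to just above contact.

Run:
```python
from h import *
shift([.5206,-.1238,.079],-19.8)
```

```text
t 7.45 pos [ 0.5197 -0.1243  0.2376] yaw_y -19.96 shift [-0.0002  0.0002  0.1586] F [ 0.9  0.4 -1.4] gap 0.0236
turn -0.15637196594612135
```

Emit:
apply_moves --commands '[1,0,0,0.015,0,1,0,0,0.035,0,1,0,0,0.055,0,1,0,0,0.075,0,1,0,0,0.095,0,1,0,0,0.115,0,1,0,0,0.135,0,1,0,0,0.15,0,1,0,0,0.158,0,1,0,0,0.158,0]'

```text
time: 8.45
eef_pos: [0.5195, -0.1224, 0.0784]
eef_rot: [[0.34, 0.94, 0.002], [0.94, -0.34, 0.005], [0.006, 0.0, -1.0]]
contact_force: [-0.0, -0.4, -0.5]
finger_gap: 0.0237
```

Run:
```python
from h import *
shift([.5206,-.1238,.0745],-19.8)
```

```text
t 8.45 pos [ 0.5195 -0.1224  0.0784] yaw_y -19.9 shift [-0.001   0.0015  0.0038] F [-0.  -0.4 -0.5] gap 0.0237
turn -0.10122545022701956
```

Emit:
apply_moves --commands '[1,-0.001,0.0015,0.001,0,1,-0.001,0.0015,0.002,0,1,-0.001,0.0015,0.003,0,1,-0.001,0.0015,0.0035,0,1,-0.001,0.0015,0.0035,0]'

```text
time: 8.95
eef_pos: [0.5207, -0.1239, 0.0751]
eef_rot: [[0.34, 0.94, 0.003], [0.94, -0.341, 0.005], [0.006, 0.001, -1.0]]
contact_force: [0.4, -0.5, -1.1]
finger_gap: 0.0238
```

Emit:
apply_moves --commands '[1,0,0,0.0005,0,1,0,0,0.001,0,1,0,0,0.001,0]'

```text
time: 9.25
eef_pos: [0.5208, -0.124, 0.0742]
eef_rot: [[0.341, 0.94, 0.003], [0.94, -0.341, 0.005], [0.006, 0.001, -1.0]]
contact_force: [-0.3, -0.5, 1.3]
finger_gap: 0.0236
```

Emit:
apply_moves --commands '[1,0,0,0.0005,0,1,0,0,0.0005,0]'

```text
time: 9.45
eef_pos: [0.521, -0.124, 0.0742]
eef_rot: [[0.341, 0.94, 0.003], [0.94, -0.341, 0.005], [0.006, 0.001, -1.0]]
contact_force: [-1.3, 0.7, 5.4]
finger_gap: 0.0235
```

The bottle has touched the floor (5 N). I'll open the fingers to about 40 mm and then retreat upwards.

Emit:
apply_moves --commands '[0.7,0,0,-0.0002,0,0.65,0,0,-0.0002,0,0.6,0,0,-0.0002,0,0.57,0,0,-0.0002,0,0.57,0,0,-0.0002,0]'

```text
time: 9.95
eef_pos: [0.5209, -0.124, 0.0743]
eef_rot: [[0.341, 0.94, 0.003], [0.94, -0.341, 0.005], [0.006, 0.001, -1.0]]
contact_force: [-0.5, -0.3, 1.5]
finger_gap: 0.0378
```

Emit:
apply_moves --commands '[0.57,0,0,-0.01,0,0.57,0,0,-0.03,0,0.57,0,0,-0.06,0,0.57,0,0,-0.095,0,0.57,0,0,-0.13,0,0.57,0,0,-0.16,0,0.57,0,0,-0.175,0,0.57,0,0,-0.175,0]'

```text
time: 10.75
eef_pos: [0.5218, -0.1253, 0.2524]
eef_rot: [[0.341, 0.94, 0.008], [0.94, -0.341, 0.004], [0.006, 0.007, -1.0]]
contact_force: [0.8, 0.3, 0.3]
finger_gap: 0.0377
```

```bash
python3 - <<'E'
from h import *
shift([.5535,.2886,.16],-19.8)
E
python3 wm.py w4
```

```text
t 10.75 pos [ 0.5218 -0.1253  0.2524] yaw_y -19.92 shift [ 0.3994 -0.1118  0.0943] F [0.8 0.3 0.3] gap 0.0377
turn -0.11688285500682838
pos [ 0.52179219 -0.12530763  0.25244708] vfov 65.70646984690485 253.41464231076668 194.4075336783336
4737 [462. 203.] ztop 0.0355 mean [ 0.8359 -0.2858] circ [ 729.5 -247.5] 193.3
464 [252. 182.] ztop 0.1136 mean [ 0.5206 -0.1238] circ [ 520.5 -124.3] 11.9
507 [211. 204.] ztop 0.1135 mean [ 0.4691 -0.1326] circ [ 468.4 -133. ] 11.8
507 [292. 204.] ztop 0.1134 mean [ 0.5538 -0.1637] circ [ 554.  -164.3] 11.7
499 [252. 225.] ztop 0.1135 mean [ 0.5034 -0.1715] circ [ 503.3 -171.6] 11.4
56 [223. 241.] ztop 0.1118 mean [ 0.4725 -0.1687] circ [ 483.4 -151.2] 41.7
140 [283. 243.] ztop 0.255 mean [ 0.5366 -0.1375] circ [ 537.9 -134.6] 7.5
```

View pics/w4.png

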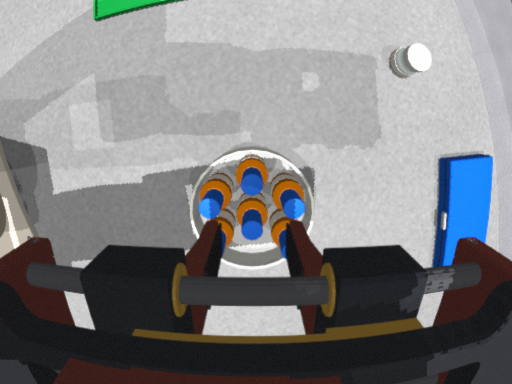

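Bottle A stands upright in G1. Its cap is at (252,182), or world (0.5206,-0.1238), and its top height matches its neighbours. Next is bottle B.

Emit:
apply_moves --commands '[0.3,0.04,-0.011,0,0,0.3,0.085,-0.024,0,0,0.3,0.13,-0.036,0,0,0.3,0.175,-0.049,0,0,0.3,0.22,-0.062,0,0,0.3,0.265,-0.074,0,0,0.3,0.31,-0.087,0,0,0.3,0.35,-0.098,0,0,0.3,0.385,-0.108,0,0,0.3,0.4,-0.112,0,0]'

```text
time: 11.8
eef_pos: [0.5509, 0.2918, 0.2509]
eef_rot: [[0.338, 0.941, 0.004], [0.941, -0.338, 0.004], [0.005, 0.002, -1.0]]
contact_force: [-0.3, 0.7, 0.4]
finger_gap: 0.0616
```

Emit:
apply_moves --commands '[0.3,0,0,0,0,0.3,0,0,0,0]'

```text
time: 12.0
eef_pos: [0.5501, 0.2909, 0.2496]
eef_rot: [[0.338, 0.941, 0.001], [0.941, -0.338, 0.002], [0.003, 0.0, -1.0]]
contact_force: [-0.2, -0.9, 0.1]
finger_gap: 0.0616
```

```bash
python3 - <<'E'
from h import *
shift([.5535,.2886,.0735],-19.8)
E
python3 wm.py w5
```

```text
t 12.0 pos [0.5501 0.2909 0.2496] yaw_y -19.74 shift [-0.0015  0.0039  0.1761] F [-0.2 -0.9  0.1] gap 0.0616
turn 0.059064128116979475
pos [0.55011885 0.29089821 0.24960293] vfov 65.70646984690485 253.41464231076668 194.4075336783336
470 [258. 183.] ztop 0.1125 mean [0.5537 0.2891] circ [553.7 288.8] 11.6
```

View pics/w5.png

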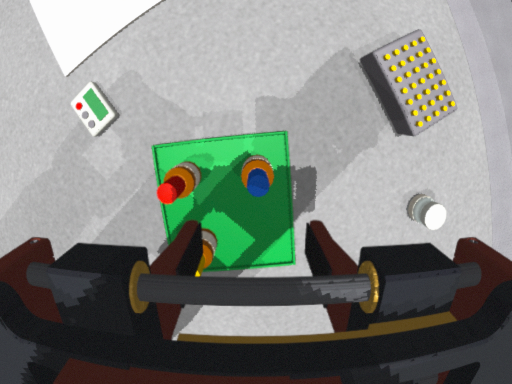

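Bottle B's cap is at (258,183), or (0.5536,0.2889), and the red bottle is clear of the fingers. Descending.

Emit:
apply_moves --commands '[0.3,-0.001,0.004,0.03,0,0.3,-0.001,0.004,0.06,0,0.3,-0.001,0.004,0.09,0,0.3,-0.001,0.004,0.115,0,0.3,-0.001,0.004,0.135,0,0.3,-0.001,0.004,0.155,0,0.3,-0.001,0.004,0.17,0,0.3,-0.001,0.004,0.176,0,0.3,-0.001,0.004,0.176,0]'

```text
time: 12.95
eef_pos: [0.5539, 0.2876, 0.0734]
eef_rot: [[0.34, 0.941, 0.001], [0.941, -0.34, 0.002], [0.002, -0.0, -1.0]]
contact_force: [0.8, 1.1, 0.3]
finger_gap: 0.0617
```

Run:
```python
from h import *
shift([.5536,.2888,.0733],-19.8)
```

```text
t 12.95 pos [0.5539 0.2876 0.0734] yaw_y -19.85 shift [ 0.001  -0.0007  0.0001] F [0.8 1.1 0.3] gap 0.0617
turn -0.048708154299433204
```

Emit:
apply_moves --commands '[0.5,0.001,-0.0005,0,0,0.65,0.001,-0.0005,0,0,0.75,0.001,-0.0005,0,0,0.85,0.001,-0.0005,0,0,1,0.001,-0.0005,0,0,1,0.001,-0.0005,0,0,1,0.001,-0.0005,0,0,1,0.001,-0.0005,0,0]' --squeeze 20

```text
time: 13.75
eef_pos: [0.5539, 0.2889, 0.0737]
eef_rot: [[0.34, 0.941, 0.001], [0.941, -0.34, 0.002], [0.002, 0.0, -1.0]]
contact_force: [-1.3, 1.0, 3.3]
finger_gap: 0.0236
```

Emit:
apply_moves --commands '[1,0,0,-0.02,0,1,0,0,-0.055,0,1,0,0,-0.09,0,1,0,0,-0.125,0,1,0,0,-0.15,0,1,0,0,-0.165,0,1,0,0,-0.165,0]'

```text
time: 14.45
eef_pos: [0.5546, 0.2889, 0.2405]
eef_rot: [[0.34, 0.941, 0.004], [0.941, -0.34, 0.004], [0.005, 0.003, -1.0]]
contact_force: [0.6, 0.2, -0.9]
finger_gap: 0.0232
```

Run:
```python
from h import *
shift([.4854,-.2217,.238],-19.8)
```

```text
t 14.45 pos [0.5546 0.2889 0.2405] yaw_y -19.85 shift [-5.038e-01  1.083e-01  4.000e-04] F [ 0.6  0.2 -0.9] gap 0.0232
turn -0.050685563065307804
```

Emit:
apply_moves --commands '[1,-0.02,0.004,0,0,1,-0.06,0.013,0,0,1,-0.105,0.023,0,0,1,-0.15,0.032,0,0,1,-0.195,0.042,0,0,1,-0.24,0.052,0,0,1,-0.285,0.061,0,0,1,-0.33,0.071,0,0,1,-0.37,0.08,0,0,1,-0.4,0.086,0,0]'

```text
time: 15.45
eef_pos: [0.4972, -0.1192, 0.2369]
eef_rot: [[0.341, 0.94, 0.001], [0.94, -0.341, 0.004], [0.004, -0.001, -1.0]]
contact_force: [0.8, 0.5, -1.8]
finger_gap: 0.0238
```

Run:
```python
from h import *
shift([.4854,-.2217,.238],-19.8)
```

```text
t 15.45 pos [ 0.4972 -0.1192  0.2369] yaw_y -19.94 shift [-0.1004  0.0239 -0.0015] F [ 0.8  0.5 -1.8] gap 0.0238
turn -0.13918669736878897
```

Emit:
apply_moves --commands '[1,-0.03,0.007,0,0,1,-0.06,0.014,0,0,1,-0.085,0.02,0,0,1,-0.1,0.024,0,0,1,-0.1,0.024,0,0,1,-0.1,0.024,0,0]'

```text
time: 16.05
eef_pos: [0.4848, -0.2209, 0.2356]
eef_rot: [[0.342, 0.94, -0.001], [0.94, -0.342, 0.005], [0.004, -0.003, -1.0]]
contact_force: [-0.2, 0.3, -0.4]
finger_gap: 0.0239
```

```bash
python3 - <<'E'
from h import *
shift([.4854,-.2217,.079],-19.8)
E
python3 wm.py w6
```

```text
t 16.05 pos [ 0.4848 -0.2209  0.2356] yaw_y -19.99 shift [-0.0012  0.0012  0.1565] F [-0.2  0.3 -0.4] gap 0.0239
turn -0.18700071660891382
pos [ 0.48484078 -0.22094977  0.23555527] vfov 65.70646984690485 253.41464231076668 194.4075336783336
484 [255.  83.] ztop 0.1135 mean [ 0.5202 -0.1246] circ [ 520.3 -124.4] 11.6
6412 [480. 155.] ztop 0.0355 mean [ 0.8346 -0.3102] circ [ 837.4 -314.1] 109.7
502 [209. 110.] ztop 0.1137 mean [ 0.4688 -0.1333] circ [ 468.6 -133.4] 11.7
510 [301. 111.] ztop 0.1135 mean [ 0.5538 -0.1643] circ [ 553.9 -164.1] 12.0
442 [255. 135.] ztop 0.1136 mean [ 0.5031 -0.1722] circ [ 503.  -172.3] 11.4
514 [212. 161.] ztop 0.1135 mean [ 0.4532 -0.1815] circ [ 453.1 -181.8] 11.6
514 [299. 161.] ztop 0.1135 mean [ 0.536  -0.2119] circ [ 536. -212.] 11.9
2511 [254. 250.] ztop 0.2742 mean [ 0.4854 -0.2182] circ [ 484.6 -220.6] 11.9
```

View pics/w6.png

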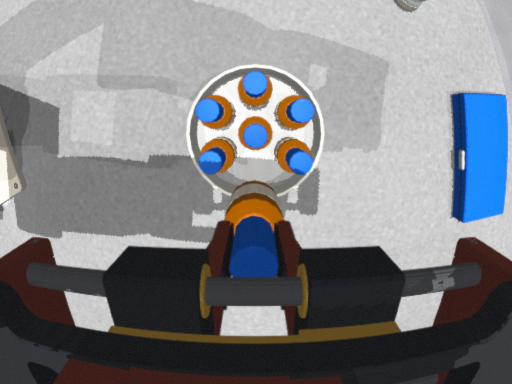

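Nothing in the tub has moved, and the held bottle's cap is centred at (254,250) over the second empty place. Descending.

Emit:
apply_moves --commands '[1,-0.001,0.001,0.01,0,1,-0.001,0.001,0.03,0,1,-0.001,0.001,0.05,0,1,-0.001,0.001,0.07,0,1,-0.001,0.001,0.09,0,1,-0.001,0.001,0.11,0,1,-0.001,0.001,0.13,0,1,-0.001,0.001,0.147,0,1,-0.001,0.001,0.156,0,1,-0.001,0.001,0.156,0]'

```text
time: 17.1
eef_pos: [0.4848, -0.22, 0.0784]
eef_rot: [[0.34, 0.94, -0.003], [0.94, -0.34, 0.006], [0.005, -0.005, -1.0]]
contact_force: [0.3, 0.1, -0.3]
finger_gap: 0.0236
```

Run:
```python
from h import *
shift([.4854,-.2217,.0752],-19.8)
```

```text
t 17.1 pos [ 0.4848 -0.22    0.0784] yaw_y -19.88 shift [-0.0014  0.0012  0.0032] F [ 0.3  0.1 -0.3] gap 0.0236
turn -0.0789137492740224
```

Emit:
apply_moves --commands '[1,-0.0015,0.001,0.001,0,1,-0.0015,0.001,0.002,0,1,-0.0015,0.001,0.003,0,1,-0.0015,0.001,0.003,0]'

```text
time: 17.5
eef_pos: [0.4854, -0.2219, 0.0758]
eef_rot: [[0.34, 0.94, -0.003], [0.94, -0.34, 0.006], [0.005, -0.004, -1.0]]
contact_force: [0.0, -0.0, -0.8]
finger_gap: 0.024
```

Emit:
apply_moves --commands '[1,0,0,0.0005,0,1,0,0,0.0005,0]'

```text
time: 17.7
eef_pos: [0.4856, -0.222, 0.0755]
eef_rot: [[0.34, 0.94, -0.002], [0.94, -0.34, 0.006], [0.005, -0.004, -1.0]]
contact_force: [-0.7, 0.2, -0.3]
finger_gap: 0.0235
```

Emit:
apply_moves --commands '[1,0,0,0.0005,0,1,0,0,0.001,0,1,0,0,0.001,0]'

```text
time: 18.0
eef_pos: [0.4857, -0.222, 0.0747]
eef_rot: [[0.34, 0.94, -0.002], [0.94, -0.34, 0.006], [0.005, -0.004, -1.0]]
contact_force: [-0.4, 0.5, 1.6]
finger_gap: 0.0234
```

Emit:
apply_moves --commands '[1,0,0,0.0005,0,1,0,0,0.0005,0]'

```text
time: 18.2
eef_pos: [0.4857, -0.222, 0.0747]
eef_rot: [[0.34, 0.94, -0.002], [0.94, -0.34, 0.005], [0.005, -0.004, -1.0]]
contact_force: [-2.6, 1.3, 5.6]
finger_gap: 0.0236
```

The bottle has touched the floor. Release and retreat.

Emit:
apply_moves --commands '[0.7,0,0,-0.0002,0,0.65,0,0,-0.0002,0,0.6,0,0,-0.0002,0,0.57,0,0,-0.0002,0,0.57,0,0,-0.0002,0]'

```text
time: 18.7
eef_pos: [0.4857, -0.222, 0.0748]
eef_rot: [[0.34, 0.94, -0.002], [0.94, -0.34, 0.006], [0.005, -0.004, -1.0]]
contact_force: [0.1, -0.2, 0.6]
finger_gap: 0.0376
```

Emit:
apply_moves --commands '[0.57,0,0,-0.01,0,0.57,0,0,-0.03,0,0.57,0,0,-0.06,0,0.57,0,0,-0.095,0,0.57,0,0,-0.13,0,0.57,0,0,-0.16,0,0.57,-0.03,0,-0.175,0,0.57,-0.06,0,-0.175,0,0.57,-0.06,0,-0.175,0]'

```text
time: 19.6
eef_pos: [0.4652, -0.2818, 0.2511]
eef_rot: [[0.342, 0.94, -0.0], [0.94, -0.342, 0.004], [0.003, -0.001, -1.0]]
contact_force: [-0.1, 0.9, 0.6]
finger_gap: 0.0376
```

```bash
python3 wm.py w7
python3 - <<'E'
from h import *
p=bot.capture("scene"); cv2.imwrite("pics/s7.png",cv2.resize(p["frame"][80:240,120:380],(780,480)))
s=bot.get_state(); print(s["time"],s["contact_force"])
E
```

```text
pos [ 0.46516164 -0.28177418  0.25108528] vfov 65.70646984690485 253.41464231076668 194.4075336783336
527 [252.  29.] ztop 0.1134 mean [ 0.5201 -0.1251] circ [ 520.3 -125.1] 11.7
512 [209.  52.] ztop 0.1134 mean [ 0.4686 -0.1338] circ [ 468.6 -133.5] 11.9
508 [295.  52.] ztop 0.1134 mean [ 0.5533 -0.1649] circ [ 553.9 -164.7] 11.8
6300 [475. 115.] ztop 0.0355 mean [ 0.834  -0.3126] circ [ 837.5 -314.4] 109.5
457 [252.  73.] ztop 0.1136 mean [ 0.5028 -0.173 ] circ [ 502.8 -172.7] 11.9
458 [210.  99.] ztop 0.1136 mean [ 0.4529 -0.1821] circ [ 452.5 -181.8] 11.8
447 [296.  99.] ztop 0.1136 mean [ 0.5358 -0.2126] circ [ 535.9 -212.4] 11.6
397 [252. 123.] ztop 0.1136 mean [ 0.4849 -0.2219] circ [ 484.7 -221.9] 11.4
19.7 [ 0.66870151  0.37942611 -0.72877301]
```

View pics/w7.png

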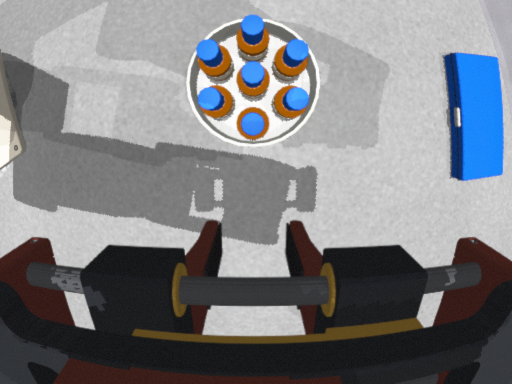

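View pics/s7.png

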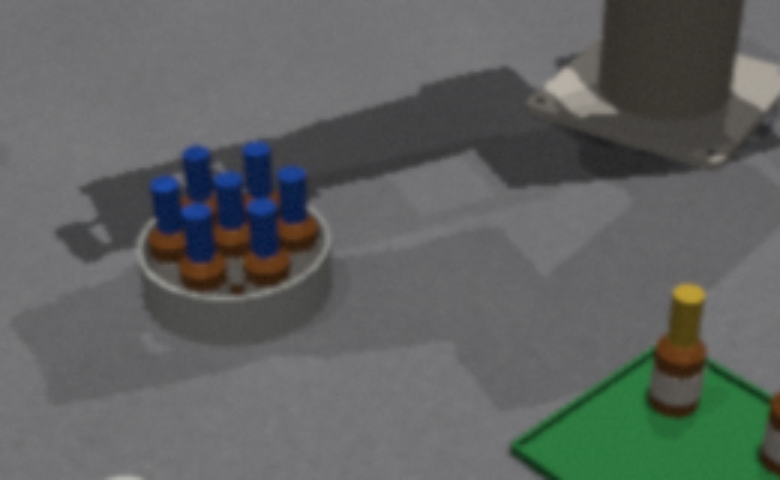

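Both views show all seven bottles standing upright in the tub: the wrist picture has the new caps at (252,29) and (252,123). The yellow-capped bottle is still on the tray and the gripper is clear, so I'm handing in.

```bash
python3 -c "
from workcell import bot
print(bot.close_job())"
```

```text
the job is handed in; nothing more can be done
None
```

Both blue-capped bottles now stand upright in the tub's two empty places, and I handed the job in at about 19.7 s. I gripped each one by its cap at 20 N, lowered it until it touched the floor at about 5 N, then released it and backed straight up.

The last wrist picture showed all seven cap tops at 113.4–113.6 mm, against 113 mm expected. The new bottles were within about 1.5 mm of the measured gap centres, and the other five had not moved by more than about 1 mm. The last wrist and scene pictures showed the gripper clear of everything. No check failed.

The wrist and top cameras put the same points up to about 3 mm apart, and the scene camera was up to about 7 mm off the wrist camera. I used the wrist camera for both picking and placing. The final pictures show only part of the tray: the yellow-capped bottle is standing there, and the red-capped one was last clearly seen upright before the second grasp.

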